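Load a brass guitar slide into the burnishing machine through its hatch slot

ROBOT

A 7-joint arm with a two-finger parallel gripper is mounted at the origin on the work surface. World frame = base frame: x ahead of the robot, y to its left, z up, the work surface at z = 0. Lengths are in m, angles in degrees, forces in N, time in s.
With the tool pointing down it reaches from about 0.425 to 0.875 m from the base axis. Payload 4.7 kg.
Tool frame: the origin (TCP) lies on the mounting face of the last link; the fingertips stand 182 mm ahead of it and the grasp point (between the pads) lies 164 mm ahead of it; z points along the fingers, x is the direction in which the jaws open and shut, and the axes are right-handed (so a half turn about z gives the same grasp; the last joint's range is limited). The gripper opens to 87 mm and grips with 3 to 60 N. Pads are 19 mm wide; open, the fingers measure 117 mm over their backs; the gripper's body (75 mm by 190 mm) begins 51 mm behind the grasp point.
Start: joints at [64.234, 18.392, -4.016, 83.108, 1.295, 78.541, -3.26], TCP at [0.291, -0.581, 0.405] pointing down, gripper open.
Joint ranges: [-163.93, 163.93], [-17.29, 119.83], [-79.2, 71.16], [3.27, 140.29], [-89.18, 269.18], [5.43, 117.66], [-154.24, 154.24]. Speed limits (degrees/s): [147.25, 147.25, 180, 180, 180, 180, 180].

INTERFACE

Orientations are given as [roll, pitch, yaw] about the fixed x, y, z axes, in that order (R = Rz(yaw) Ry(pitch) Rx(roll)).
In Python, from cell import status, cams, env, outline_of, landmark_of gives the robot as it stands. The module is installed in compiled form; this text tells all that it offers.
- The arm moves only by the tool jog_arm, never from a script. Its argument "rows" is a list of rows, each a list of 7 numbers: the closure, from 0 (fully open) to 1 (shut), then the shift along the tool's x, y, z in m, then the turn, a rotation vector about the tool's x, y, z in degrees. A call has 1 to 12 rows; each row shifts and turns the commanded pose from where the row before left it, along the tool's axes as they then stand; what a row does not reach is not made up. A row lasts 1/12 s, in which the tool goes at most 41.7 mm and 7.16 degrees, less where a joint would pass 70% of its speed; a pose out of reach is approached as far as the arm can. A call with a gripper value outside its range is refused whole. The fingers move at their own pace and stop on an object; "grip_force" is the grip in N (left out, the last holds). Time passes only in rows, so rows that do not move let the fingers close. It gives the time, the measured TCP pose, the force and the opening at its end, in the units of the state.
- status.get_obs(): the state, without advancing time (a new reading comes with each control period).
- cams.read_camera(name): name is "side" or "top"; returns (picture, depth): 384x512x3 uint8, red, green, blue; 384x512 float32, m along the optical axis (not along the pixel's ray), 0 where there is no reading.
- cams.camera_params(name): a dict with "vfov" (degrees; the focal length in pixels is half the picture's height over the tangent of half this angle, whatever the lens; pixels are square), "cx", "cy" (the principal point, pixels), "k1" (the pictures are not rectified: a ray, as slopes to the right and down, at radius r is drawn at 1 + k1 r^2 times it, then the intrinsics apply), "eye" and "attitude" of the camera in the world. Camera axes: x right, y up, looking along -z (the intrinsics and any distortion apply to the point x, -y, -z); pixel columns grow to the right and rows downward; lengths in m; the calibration is good to about 2 mm. A picture is of the moment at which its call begins. camera_params takes no time and is no camera call.
- env.sign_off(): hands the job in, once; it reports no verdict.
Trained networks look in the newest picture that a camera, given by its name, has taken for a name from the list of things; names that differ only in an ending like _2 or _b are one class to them, and where a whole thing is asked for, a point or a joint stands for the part that bears it (a point fixed in the world has none). Each returns a list of dicts, best first, with "conf" (0 to 1); they miss things now and then, are a little off and sometimes report something else, mostly with a low value. They report only what shows in the picture. A call takes as long as a camera call.
- outline_of(camera, name): "pixels" (384x512 bool, what is visible of it) and "box" ([left, top, right, bottom] in pixels, round what is visible of it).
- landmark_of(camera, name): "position" ([row, column] in pixels: a listed point, or the origin of a listed thing).
The state is a dict: "time_s": time; "qpos": joint angles; "joint_velocities": joint speeds; "effort": joint torques, N m; "tool_pos": TCP position; "tool_rot": TCP orientation; "force": force on the tool from outside, world axes, zero at the start; "wrist_torque": the same for the moment, N m; "grip_width": finger opening in m.
Only numpy, scipy, OpenCV 4.12 (cv2) and the standard library are available. Lean on these libraries where they do the work, as an engineer would, in place of code of your own. Each camera call takes 0.05 s, during which the arm holds its last target. There are 200 camera calls.

TASK

Slide the shutter fully aside to uncover the slot in the burnishing machine's front cover, take the loading boat by its handle from its stand, pass it level through the slot with the brass slide still in it, and tip it sideways inside so that the slide drops onto the cork pad in the tub. Then draw the empty boat out and set it back level on its stand between the rails, leaving the shutter open. The boat and its load must not touch the cover, the slot edges or the shutter, and leave the other things where they are.

Things in the scene. Friction and masses are not known exactly. Their poses are not given: they have to be found in the camera images.
- machine: Burnishing machine, fixed, 260 mm wide: grey base with a steel tub on it. Origin on the table under the middle of its cover's front face; x points level into the machine, square to the cover, y along the cover, z up. A steel wire guard (wires at z 200 mm) closes the tub above, at the sides and back: the slot is the only way in.
- cover: Aluminium front cover of the machine, same origin and axes as the machine: upright plate 270 mm wide (y), 200 mm high, 6 mm thick (x 0 to 6 mm), with one slot 60 mm wide and 46 mm high through it. It carries the shutter, which slides on its front side (x -5 to -1 mm).
- slot (a point): Centre of the slot on the cover's front face, 140 mm above the table; axes as the machine. The slot spans y -30 to 30 mm, z -23 to 23 mm about it.
- shutter (a joint): Shutter slide along the cover's +y, m: 0 = slot covered, 0.09 = end stop, slot wholly uncovered (the 70 mm wide shutter's edge is then 55 mm from the slot centre). Friction 1.5 N; stays where left. Starts at 0 to 0.012. 0.07 or more is open.
- shutter_tab (a point): Centre of the top of the shutter's black grip tab, 248 mm above the table, on the shutter (moves with it). Tab: 16 mm wide (y), 12 mm thick (x), 44 mm high, standing above the cover's upper edge (200 mm). Axes as the machine.
- pad: Cork pad 130 x 100 x 6 mm on the tub floor, in the half left or right of the divider (varies); the slide must end on it. Origin at the centre of its underside, z 65 mm; axes as the machine, machine x 88, y 65 or -65 mm. Tub inside, machine frame: x 6 to 166, y -124 to 124 mm, sides to z 130, back to z 115, 6 mm divider at y 0 up to z 95.
- block: Dark steel guitar bridge block 80 x 40 x 22 mm in the other half of the tub; bystander. Origin at the centre of its underside.
- boat: Loading boat, 198 mm long, 240 g. Steel trough x -42 to 42 mm, 44 mm wide, end walls 22 mm high; 10 mm square bar x -113 to -42; wooden handle behind. Origin: centre of the trough's underside, x = nose, z up. V floor (20 degree slopes, lowest at z 6, open sides): the slide rolls out when the boat is rolled about x by over 30 degrees or so (40 is ample), or jerked sideways. Loaded height 31 mm.
- boat_handle (a point): Centre of the boat's wooden handle: 46 mm long (x), 14 mm wide (y), 28 mm high (z); 135 mm behind the boat's origin, 15.5 mm above its underside. Axes as the boat. Pinch it across its width from above.
- slide: Brass guitar slide (bottleneck tube), 62 mm long, 24 mm in diameter, 110 g, lying lengthwise in the boat's trough at the start. Origin at its centre, x along it; it is free to roll.
- stand: Wooden stand of the boat, fixed: 100 mm (x) x 80 mm (y), its upper face 45 mm above the table, with two rails along x, 10 mm high, 56 mm apart inside. Origin at the centre of its underside. At the start the boat's trough is centred on it, boat axes parallel to the stand's, handle overhanging at -x.
- jar: Closed jar of polish, 60 mm diameter, 75 mm high, upright; bystander. Origin at the centre of its underside.
- sander: Cork and wood sanding block 110 x 62 x 34 mm; bystander. Origin at the centre of its underside.
- driver: Screwdriver 190 mm long, lying; bystander.

How it is judged (in metres and radians):
On the way, in this order (a step that is already met when the one before it is completed fails the run):
1. the shutter is slid aside (70 mm or more) (value of joint shutter above 0.07 m), for 0.2 s.
2. the boat's trough is wholly inside, through the slot, level, with the slide still in it (x of boat in the frame of slot above 0.05 m and y of boat in the frame of slot between -0.02 and 0.02 m and z of boat in the frame of slot between -0.035 and 0.035 m and distance between slide and boat below 0.03 m and angle between boat's own z axis and vertical below 0.2 rad), for 0.1 s.
3. the slide has left the boat while the trough is inside, tipped 18 degrees or more (x of boat in the frame of slot above 0.05 m and distance between slide and boat above 0.035 m and angle between boat's own z axis and vertical above 0.31 rad).
4. the boat is drawn back out of the slot (x of boat in the frame of slot below -0.05 m), for 0.1 s.
At the end, for the whole second after the job is handed in: Shutter 70 mm or more open; the slide at rest on the cork pad (within 75 mm of its centre lengthwise, 62 mm across, at most 45 mm up); the boat at rest and level on its stand between the rails, within 30 mm lengthwise, 12 mm across and 11 degrees; all released (value of joint shutter above 0.07 m and x of slide in the frame of pad between -0.075 and 0.075 m and y of slide in the frame of pad between -0.062 and 0.062 m and z of slide in the frame of pad between 0.005 and 0.045 m and linear speed of each of slide, boat below 0.02 m/s and x of boat in the frame of stand between -0.03 and 0.03 m and y of boat in the frame of stand between -0.012 and 0.012 m and z of boat in the frame of stand between 0.04 and 0.05 m and angle between boat's own z axis and vertical below 0.08 rad and angle between the x axis of boat and the x axis of stand, either way round below 0.2 rad); the robot touches nothing.
It fails at once if the boat touches the cover, a slot edge or the shutter (over 1 N) (contact force between boat and cover above 1 N).
It fails at once if the slide touches the cover, a slot edge or the shutter (over 1 N) (contact force between slide and cover above 1 N).
It fails at once if a bystander (jar, sanding block, screwdriver, bridge block) is moved by more than 30 mm (distance of any of jar, sander, driver, block from where it was at the start of the episode above 0.03 m).
It also fails if it takes over 72 s, if anything falls off the work surface, if the arm or the gripper's body presses on something with over 40 N, if the wrist force passes 120 N, or if a joint passes its speed limit or range.

## Working session

There is one attempt and no reset: what is moved stays moved. The work goes in short steps, Python scripts to look and compute and a tool call to move; the robot and the scene stay as the last step left them, time stands still between calls to the robot, and variables do not carry over. Pictures are saved under pics/ and viewed, about 8 in all and at most 12, crops included, and the job is handed in when it is done.

Besides the shell and the picture viewer there is one more tool, called after "Request:" as name(argument=value, ...), one argument or row to a line, values as JSON. jog_arm: Moves the arm, as the interface text tells. Its arguments: {"type":"object","properties":{"rows":{"type":"array"},"grip_force":{"type":"number"}},"required":["rows"]}

```bash
mkdir -p pics; cat > h.py <<'E'
import numpy as np, cv2
from scipy.spatial.transform import Rotation as R
from cell import status, cams, env, outline_of, landmark_of
def K(n):
    p=cams.camera_params(n); f=192/np.tan(np.radians(p['vfov'])/2)
    return p,np.array([[f,0,p['cx']],[0,f,p['cy']],[0,0,1]]),np.array([p['k1'],0,0,0,0])
def att(p):
    a=np.array(p['attitude'],float)
    return a if a.shape==(3,3) else (R.from_euler('xyz',a,degrees=True).as_matrix() if a.size==3 else R.from_quat(a).as_matrix())
def ray(n,uv):
    p,k,d=K(n); uv=np.array(uv,float).reshape(-1,1,2)
    q=cv2.undistortPoints(uv,k,d).reshape(-1,2)
    D=np.c_[q[:,0],-q[:,1],-np.ones(len(q))]@att(p).T
    return np.array(p['eye']),D   # depth z multiplies D
def at_z(n,uv,z):
    e,D=ray(n,uv); return e+D*((z-e[2])/D[:,2])[:,None]
def at_d(n,uv,dep):
    e,D=ray(n,uv); return e+D*np.asarray(dep).reshape(-1,1)
def proj(n,P):
    p,k,d=K(n); c=(np.atleast_2d(P)-np.array(p['eye']))@att(p); c=c*[1,-1,-1]
    return cv2.projectPoints(c,np.zeros(3),np.zeros(3),k,d)[0].reshape(-1,2)
E
python3 - <<'E'
from h import *
for n in('side','top'):
    print(cams.camera_params(n))
    im,d=cams.read_camera(n); cv2.imwrite(f'pics/{n}1.png',im[:,:,::-1]); np.save(f'{n}_d.npy',d)
    for t in 'slot shutter_tab pad block boat boat_handle slide stand jar sander driver machine cover'.split():
        r=landmark_of(n,t)
        if r:
            u,v=r[0]['position'][1],r[0]['position'][0]; 
            dd=d[int(min(max(v,0),383)),int(min(max(u,0),511))]
            print(n,t,round(r[0]['conf'],2),np.round([u,v]),at_d(n,[u,v],dd).round(3)[0])
print(status.get_obs())
E
```

```text
{'vfov': 50.55932603984093, 'cx': 260.56761097102805, 'cy': 191.53153654506664, 'k1': -0.07158413479813998, 'eye': array([ 0.43691935, -0.87472064,  0.90477967]), 'attitude': array([47.56708391, -0.69175865, -9.54102563])}
side slot 0.61 [265. 156.] [0.622 0.091 0.152]
side shutter_tab 0.54 [266. 124.] [0.629 0.127 0.245]
side pad 0.6 [296. 183.] [ 0.695 -0.015  0.127]
side block 0.69 [288. 160.] [0.713 0.162 0.073]
side boat 0.71 [221. 276.] [ 0.45  -0.268  0.07 ]
side boat_handle 0.81 [219. 275.] [ 0.445 -0.263  0.069]
side slide 0.65 [273. 281.] [ 0.574 -0.306  0.075]
side stand 0.96 [277. 297.] [ 0.578 -0.337  0.05 ]
side jar 0.91 [204. 154.] [0.44  0.313 0.016]
side sander 0.83 [204. 213.] [0.423 0.008 0.023]
side driver 0.6 [270. 359.] [ 0.539 -0.465 -0.001]
side machine 0.82 [265. 188.] [0.627 0.1   0.014]
{'vfov': 48.33543528232572, 'cx': 254.24456032474438, 'cy': 190.36294652139458, 'k1': -0.08904601418688556, 'eye': array([ 0.52212824, -0.06427933,  1.27636557]), 'attitude': array([  2.42945055,  -0.6140175 , -90.07053332])}
top slot 0.68 [185. 170.] [0.619 0.1   0.19 ]
top
[... 574 characters left out ...]
96 0.157]
{'time_s': 1.4, 'qpos': array([64.23445491, 18.3917003 , -4.01656848, 83.10933912,  1.29481773,
       78.54257182, -3.25767401]), 'joint_velocities': array([ 0.06730952,  0.02453088, -0.05661068, -0.03540847,  0.03145422,
        0.01401377, -0.04721855]), 'effort': array([-3.38678853e-05, -4.91095555e+01, -4.03135763e-01, -3.12765312e+01,
       -6.37162244e-02,  3.37393221e-02,  2.47601184e-05]), 'tool_pos': array([ 0.29075519, -0.58133371,  0.40477343]), 'tool_rot': array([ 1.79997404e+02, -1.51887752e-03, -6.34228849e+01]), 'force': array([-0.1956463 , -0.47206226, -0.15050044]), 'wrist_torque': array([-0.04553089,  0.01192131, -0.04796138]), 'grip_width': 0.08688370950188712}
```

```bash
python3 - <<'E'
import cv2
s=cv2.imread('pics/side1.png');t=cv2.imread('pics/top1.png')
cv2.imwrite('pics/t2.png',cv2.resize(t[80:384,60:460],None,fx=1.9,fy=1.9,interpolation=cv2.INTER_CUBIC))
cv2.imwrite('pics/s2.png',cv2.resize(s[90:384,120:480],None,fx=2,fy=2,interpolation=cv2.INTER_CUBIC))
E
```

```text
(no output)
```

View pics/t2.png

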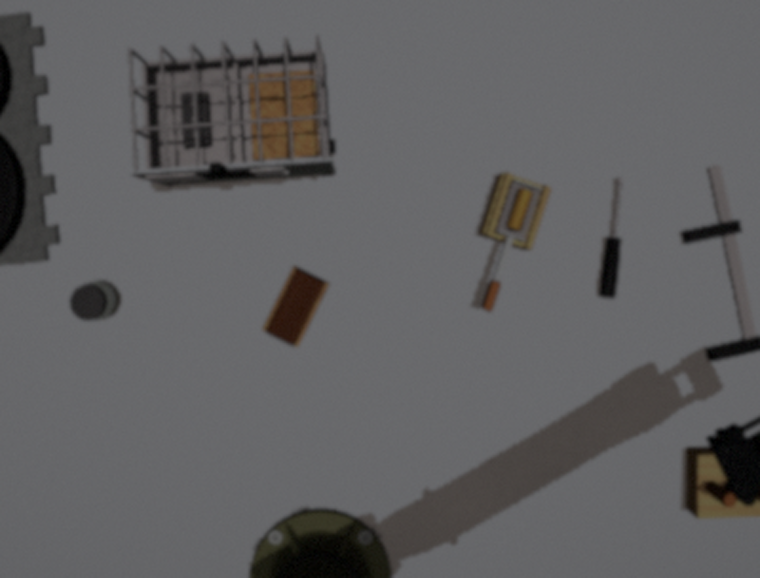

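View pics/s2.png

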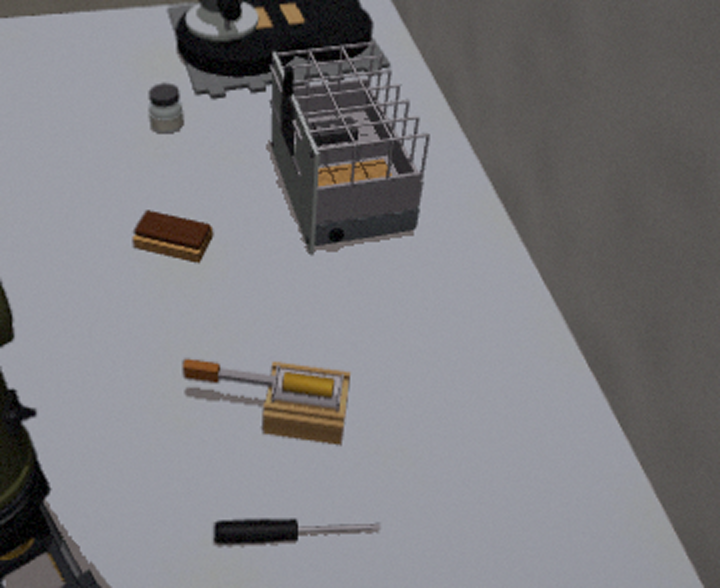

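```bash
cat >> h.py <<'E'
def cloud(n,d):
    v,u=np.mgrid[0:384,0:512]; P=at_d(n,np.c_[u.ravel(),v.ravel()],d.ravel()).reshape(384,512,3)
    P[d==0]=np.nan; return P
E
python3 - <<'E'
from h import *
S=cloud('side',np.load('side_d.npy'));T=cloud('top',np.load('top_d.npy'))
np.savez('cl.npz',S=S,T=T)
for n,P in(('side',S),('top',T)):
    for (x,y) in((.5,-.15),(.55,.0),(.5,.2)):
        m=(abs(P[...,0]-x)<.02)&(abs(P[...,1]-y)<.02); z=P[...,2][m]; print(n,x,y,np.nanmedian(z).round(4),np.nanstd(z).round(4))
# cover plane in side view
q=S.reshape(-1,3); m=(q[:,0]>.585)&(q[:,0]<.66)&(q[:,1]>-.06)&(q[:,1]<.26)&(q[:,2]>.01)&(q[:,2]<.195); q=q[m]
print(len(q))
best=None;rng=np.random.default_rng(0)
for _ in range(3000):
    a,b=q[rng.choice(len(q),2,replace=False),:2]; d=b-a
    if np.linalg.norm(d)<.05: continue
    nn=np.array([-d[1],d[0]])/np.linalg.norm(d); k=abs((q[:,:2]-a)@nn)<.0015
    if best is None or k.sum()>best.sum(): best=k
c=q[best]; mu=c[:,:2].mean(0); dr=np.linalg.svd(c[:,:2]-mu,full_matrices=False)[2][0]; dr*=np.sign(dr[1])
print(best.sum(),mu,'yaw',np.degrees(np.arctan2(-dr[0],dr[1])))
t=(c[:,:2]-mu)@dr; print('ext',np.percentile(t,[0,1,99,100]), mu+dr*t.min(), mu+dr*t.max(),c[:,2].min(),c[:,2].max())
# top: z around .2
q=T.reshape(-1,3); m=(q[:,0]>.585)&(q[:,0]<.65)&(q[:,1]>-.08)&(q[:,1]<.28)&(q[:,2]>.19)&(q[:,2]<.21); q=q[m]
for lo in np.arange(-.06,.26,.03):
    s=q[(q[:,1]>lo)&(q[:,1]<lo+.03)]; 
    if len(s): print(lo.round(3),len(s),np.percentile(s[:,0],[0,10,50,90]).round(4))
print('y',q[:,1].min(),q[:,1].max())
for n,P in(('S',S),('T',T)):
  q=P.reshape(-1,3)
  m=(abs(q[:,0]-.625)<.04)&(q[:,1]>-.06)&(q[:,1]<.26)&(q[:,2]>.215)&(q[:,2]<.26);s=q[m];print(n,'tab',len(s),s.min(0),s.max(0),np.median(s,0))
  m=(abs(q[:,0]-.57)<.09)&(abs(q[:,1]+.29)<.08)&(abs(q[:,2]-.055)<.003)
  print(n,'rail',m.sum())
for n in('side','top'):
  for t in('stand','boat','boat_handle','slide','shutter'):
    r=outline_of(n,t)
    print(n,t,[(round(a['conf'],2),np.round(a['box']),int(a['pixels'].sum())) for a in r[:2]])
    if r: np.save(f'o_{n}_{t}.npy',r[0]['pixels'])
E
```

```text
side 0.5 -0.15 -0.0005 0.0015
side 0.55 0.0 0.0004 0.0019
side 0.5 0.2 0.0001 0.002
top 0.5 -0.15 -0.0002 0.0025
top 0.55 0.0 -0.0002 0.0027
top 0.5 0.2 -0.0007 0.0027
1253
759 [0.62800399 0.08493448] yaw 3.7955628927041767
ext [-0.11160593 -0.1091759   0.15531003  0.15939424] [ 0.63539193 -0.02642664] [0.61745263 0.2439791 ] 0.010251613238130952 0.1946107977859065
-0.03 41 [0.6298 0.6317 0.6349 0.6446]
0.0 44 [0.6297 0.6315 0.6346 0.6447]
0.03 32 [0.6279 0.6294 0.632  0.6347]
0.06 49 [0.6214 0.6267 0.6298 0.6444]
0.09 62 [0.6192 0.6203 0.6271 0.6394]
0.12 26 [0.6174 0.6175 0.6216 0.627 ]
0.15 55 [0.6166 0.6192 0.6247 0.6424]
0.18 49 [0.6196 0.6196 0.6246 0.6448]
0.21 55 [0.6151 0.6172 0.6218 0.6389]
0.24 5 [0.6173 0.6173 0.6195 0.6214]
y -0.02471998850014901 0.24450179476862424
S tab 56 [0.61594305 0.11175633 0.21584481] [0.62883056 0.12873472 0.24911967] [0.62195957 0.11687236 0.23374044]
S rail 401
T tab 47 [0.6146186  0.11336793 0.21590007] [0.62500748 0.12897998 0.25250019] [0.61984796 0.11909154 0.24553017]
T rail 286
side stand [(0.89, array([250., 273., 294., 313.]), 912)]
side boat [(0.71, array([208., 270., 294., 295.]), 528)]
side boat_handle [(0.82, array([210., 268., 293., 296.]), 672)]
side slide [(0.58, array([210., 268., 292., 295.]), 538), (0.56, array([262., 279., 289., 290.]), 242)]
side shutter [(0.59, array([263., 122., 268., 166.]), 206)]
top stand [(0.65, array([312., 168., 350., 210.]), 556)]
top boat [(0.68, array([316., 176., 343., 244.]), 491)]
top boat_handle [(0.71, array([314., 176., 346., 242.]), 557)]
top slide [(0.67, array([328., 181., 340., 204.]), 157)]
top shutter [(0.63, array([163., 166., 195., 176.]), 170)]
```

```bash
python3 - <<'E'
from h import *
z=np.load('cl.npz')
for n in('side','top'):
    P=z['S' if n=='side' else 'T']; im=cv2.imread(f'pics/{n}1.png'); hsv=cv2.cvtColor(im,cv2.COLOR_BGR2HSV)
    near=(abs(P[...,0]-.53)<.16)&(abs(P[...,1]+.29)<.1)&(P[...,2]>.025)
    mh=near&(hsv[...,0]<14)&(hsv[...,1]>90)&(P[...,0]<.5)
    q=P[mh]; print(n,'handle',len(q),np.median(q,0).round(4),q.min(0).round(3),q.max(0).round(3))
    top=q[q[:,2]>np.percentile(q[:,2],95)-.008] 
    r=cv2.minAreaRect(top[:,:2].astype(np.float32)*1000); print(' hrect',np.round(r[0],1),np.round(r[1],1),round(r[2],1))
    o=outline_of(n,'slide')
    best=[a for a in o if a['pixels'].sum()<300]
    if best:
        q=P[best[0]['pixels']]; q=q[q[:,2]>.055]; r=cv2.minAreaRect(q[:,:2].astype(np.float32)*1000); print(' slide',len(q),np.round(r[0],1),np.round(r[1],1),round(r[2],1),q[:,2].max())
    q=P[near]; q=q[(q[:,2]>.049)&(q[:,2]<.062)&(q[:,0]>.51)]; r=cv2.minAreaRect(q[:,:2].astype(np.float32)*1000); print(' stand',len(q),np.round(r[0],1),np.round(r[1],1),round(r[2],1))
    q=P[near]; q=q[(q[:,2]>.048)]
    r=cv2.minAreaRect(q[:,:2].astype(np.float32)*1000); print(' all',len(q),np.round(r[0],1),np.round(r[1],1),round(r[2],1))
    s=q[(q[:,0]<.53)]; 
    print(' bar line',[(b,s[abs(s[:,0]-b)<.005][:,1].mean().round(4),len(s[abs(s[:,0]-b)<.005])) for b in(.43,.44,.45,.46,.47,.48,.49,.5)])
# topdown high-res overlay of points
E
```

```text
side handle 97 [ 0.4471 -0.2623  0.0699] [ 0.427 -0.272  0.052] [ 0.47  -0.246  0.078]
 hrect [ 447.5 -259.4] [14.6 43.9] 72.0
 slide 239 [ 576.8 -302.5] [25.4 61.8] 69.4 0.07815373391978309
 stand 540 [ 566.9 -298.8] [ 71.  118.4] 72.5
 all 1154 [ 523.5 -285.5] [ 73.2 209.2] 71.3
 bar line [(0.43, np.float64(-0.2562), 39), (0.44, np.float64(-0.2597), 42), (0.45, np.float64(-0.2638), 41), (0.46, np.float64(-0.2667), 42), (0.47, np.float64(-0.2672), 32), (0.48, np.float64(-0.2713), 23), (0.49, np.float64(-0.2739), 22), (0.5, np.float64(-0.2778), 25)]
top handle 70 [ 0.4473 -0.2563  0.0734] [ 0.427 -0.268  0.051] [ 0.467 -0.248  0.079]
 hrect [ 447.4 -257.7] [10.3 40.1] 71.8
 slide 156 [ 573.5 -301.8] [21.2 60.6] 71.9 0.08036909773482415
 stand 437 [ 566.  -296.9] [ 71.2 115.3] 71.5
 all 841 [ 523.1 -282.2] [ 71.2 206.3] 71.3
 bar line [(0.43, np.float64(-0.2529), 22), (0.44, np.float64(-0.2561), 26), (0.45, np.float64(-0.2593), 20), (0.46, np.float64(-0.2625), 26), (0.47, np.float64(-0.266), 17), (0.48, np.float64(-0.2705), 13), (0.49, np.float64(-0.274), 18), (0.5, np.float64(-0.2775), 13)]
```

Request:
jog_arm(
  rows=[
    [0, 0, 0, 0, 0, 0, 5.7],
    [0, 0, 0, 0, 0, 0, 5.7],
    [0, 0, 0, 0, 0, 0, 5.7],
    [0, 0, 0, 0, 0, 0, 5.7],
    [0, -0.034, -0.019, -0.009, 0, 0, 0],
    [0, -0.034, -0.019, -0.009, 0, 0, 0],
    [0, -0.034, -0.019, -0.009, 0, 0, 0],
    [0, -0.034, -0.019, -0.009, 0, 0, 0],
    [0, -0.034, -0.019, -0.009, 0, 0, 0],
    [0, -0.034, -0.019, -0.009, 0, 0, 0],
    [0, -0.034, -0.019, -0.009, 0, 0, 0],
    [0, -0.034, -0.019, -0.009, 0, 0, 0],
  ],
  grip_force=25,
)

```text
time_s: 3.0
tool_pos: [0.4249, -0.298, 0.4775]
tool_rot: [-180.0, -0.0, -86.2]
force: [0.3, -1.0, -0.5]
grip_width: 0.0869
```

```bash
cat >> h.py <<'E'
def pose():
    o=status.get_obs(); return np.array(o['tool_pos']),R.from_euler('xyz',o['tool_rot'],degrees=True),o
def to(p,rpy=None,n=1):
    """remaining move in current tool axes: shift (m), rotvec (deg)"""
    c,r,o=pose(); print('t',o['time_s'],'pos',c.round(4),'rot',np.round(o['tool_rot'],1),'q',o['qpos'].round(1),'F',o['force'].round(1),'w',round(o['grip_width'],4))
    s=r.inv().apply(np.array(p)-c); print('shift',s.round(4),'/n',(s/n).round(4))
    if rpy is not None: print('turn',(r.inv()*R.from_euler('xyz',rpy,degrees=True)).as_rotvec(degrees=True).round(2))
E
python3 -c "
from h import *
to([.622,.1205,.48],[180,0,-86.2],12)"
```

```text
t 3.0 pos [ 0.4249 -0.298   0.4775] rot [-180.    -0.   -86.2] q [ 45.1   1.4 -13.2  94.6   0.3  84.  -54.4] F [ 0.3 -1.  -0.5] w 0.0869
shift [-0.4046 -0.2242 -0.0027] /n [-0.0337 -0.0187 -0.0002]
turn [-0.02 -0.04 -0.03]
```

Request:
jog_arm(
  rows=[
    [0, -0.0337, -0.0187, 0, 0, 0, 0],
    [0, -0.0337, -0.0187, 0, 0, 0, 0],
    [0, -0.0337, -0.0187, 0, 0, 0, 0],
    [0, -0.0337, -0.0187, 0, 0, 0, 0],
    [0, -0.0337, -0.0187, 0, 0, 0, 0],
    [0, -0.0337, -0.0187, 0, 0, 0, 0],
    [0, -0.0337, -0.0187, 0, 0, 0, 0],
    [0, -0.0337, -0.0187, 0, 0, 0, 0],
    [0, -0.0337, -0.0187, 0, 0, 0, 0],
    [0, -0.0337, -0.0187, 0, 0, 0, 0],
    [0, -0.0337, -0.0187, 0, 0, 0, 0],
    [0, -0.0337, -0.0187, 0, 0, 0, 0],
  ],
)

```text
time_s: 4.0
tool_pos: [0.6224, 0.1199, 0.4769]
tool_rot: [-180.0, -0.0, -86.3]
force: [1.2, -0.5, 0.3]
grip_width: 0.0872
```

```bash
python3 -c "
from h import *
to([.622,.1205,.396],[180,0,-86.2],4)"
```

```text
t 4.0 pos [0.6224 0.1199 0.4769] rot [-180.    -0.   -86.3] q [  13.1   18.2  -34.3   78.1   10.1   86.8 -106.6] F [ 1.2 -0.5  0.3] w 0.0872
shift [-0.0007  0.0004  0.0809] /n [-0.0002  0.0001  0.0202]
turn [-0.03 -0.02 -0.07]
```

Request:
jog_arm(
  rows=[
    [0, 0, 0, 0.02, 0, 0, 0],
    [0, 0, 0, 0.02, 0, 0, 0],
    [0, 0, 0, 0.02, 0, 0, 0],
    [0, 0, 0, 0.021, 0, 0, 0],
    [1, 0, 0, 0, 0, 0, 0],
    [1, 0, 0, 0, 0, 0, 0],
    [1, 0, 0, 0, 0, 0, 0],
    [1, 0, 0, 0, 0, 0, 0],
    [1, 0, 0, 0, 0, 0, 0],
    [1, 0, 0, 0, 0, 0, 0],
    [1, 0, 0, 0, 0, 0, 0],
    [1, 0, 0, 0, 0, 0, 0],
  ],
)

```text
time_s: 5.0
tool_pos: [0.6218, 0.1184, 0.3961]
tool_rot: [-180.0, -0.0, -86.2]
force: [0.3, 0.3, -1.0]
grip_width: 0.0416
```

Request:
jog_arm(
  rows=[
    [1, 0, 0, 0, 0, 0, 0],
    [1, 0, 0, 0, 0, 0, 0],
    [1, 0, 0, 0, 0, 0, 0],
    [1, 0, 0, 0, 0, 0, 0],
    [1, 0, 0, 0, 0, 0, 0],
    [1, 0, 0, 0, 0, 0, 0],
    [1, 0, 0, 0, 0, 0, 0],
    [1, -0.005, 0, 0, 0, 0, 0],
    [1, -0.005, 0, 0, 0, 0, 0],
  ],
)

```text
time_s: 5.75
tool_pos: [0.6213, 0.1273, 0.3957]
tool_rot: [180.0, -0.1, -86.3]
force: [-1.5, -1.7, -0.5]
grip_width: 0.0158
```

Request:
jog_arm(
  rows=[
    [1, -0.008, 0, 0, 0, 0, 0],
    [1, -0.008, 0, 0, 0, 0, 0],
    [1, -0.008, 0, 0, 0, 0, 0],
    [1, -0.008, 0, 0, 0, 0, 0],
    [1, -0.008, 0, 0, 0, 0, 0],
    [1, -0.008, 0, 0, 0, 0, 0],
    [1, -0.007, 0, 0, 0, 0, 0],
    [1, -0.005, 0, 0, 0, 0, 0],
    [1, -0.004, 0, 0, 0, 0, 0],
    [1, 0, 0, 0, 0, 0, 0],
  ],
)

```text
time_s: 6.58
tool_pos: [0.6168, 0.1937, 0.3957]
tool_rot: [-180.0, 0.1, -86.1]
force: [1.3, 2.2, -1.0]
grip_width: 0.0157
```

```bash
python3 -c "
from h import *
to([.62,.198,.396],[180,0,-86.2],4)"
```

```text
t 6.5833 pos [0.6168 0.1937 0.3957] rot [-1.80e+02  1.00e-01 -8.61e+01] q [   7.3   21.7  -35.3   83.4   12.5   78.8 -114.7] F [ 1.3  2.2 -1. ] w 0.0157
shift [-0.0041 -0.0035 -0.0003] /n [-0.001  -0.0009 -0.0001]
turn [-0.02  0.09  0.06]
```

Request:
jog_arm(
  rows=[
    [0, 0, 0, 0, 0, 0, 0],
    [0, 0, 0, 0, 0, 0, 0],
    [0, 0, 0, 0, 0, 0, 0],
    [0, 0, 0, -0.02, 0, 0, 0],
    [0, 0, 0, -0.03, 0, 0, 0],
    [0, 0, 0, -0.03, 0, 0, 0],
    [0, 0.02, 0.01, -0.02, 0, 0, 0],
    [0, 0.034, 0.012, 0, 0, 0, 0],
    [0, 0.034, 0.012, 0, 0, 0, 0],
    [0, 0.034, 0.012, 0, 0, 0, 0],
    [0, 0.034, 0.012, 0, 0, 0, 0],
    [0, 0.034, 0.012, 0, 0, 0, 0],
  ],
)

```text
time_s: 7.58
tool_pos: [0.5587, -0.0038, 0.496]
tool_rot: [-180.0, -0.0, -86.2]
force: [0.4, -1.1, 0.4]
grip_width: 0.0847
```

```bash
python3 - <<'E'
from h import *
to([.4475,-.2585,.32],[180,0,-108.5],10)
for n in('side','top'):
    im,d=cams.read_camera(n); cv2.imwrite(f'pics/{n}3.png',im[:,:,::-1]); np.save(f'{n}_d3.npy',d)
    for t in('slot','shutter_tab'):
        for r in landmark_of(n,t)[:1]:
            v,u=r['position']; print(n,t,round(r['conf'],2),u,v, at_d(n,[u,v],d[int(v),int(u)]).round(3))
# predicted slot corners for given cover pose
yaw=np.radians(3.8);ex=np.array([np.cos(yaw),np.sin(yaw),0]);ey=np.array([-np.sin(yaw),np.cos(yaw),0]);O=np.array([.6258,.1088,0])
im=cv2.imread('pics/side3.png'); big=cv2.resize(im[90:230,220:330],None,fx=5,fy=5,interpolation=cv2.INTER_CUBIC)
for a in(-.03,.03):
  for b in(.117,.163):
    p=proj('side',O+a*ey+[0,0,b])[0]; q=((p-[220,90]+.5)*5).astype(int); cv2.circle(big,tuple(int(i) for i in q),3,(0,0,255),1); print(a,b,p.round(1))
for a,b in((-.135,0),(.135,0),(-.135,.2),(.135,.2)):
    p=proj('side',O+a*ey+[0,0,b])[0]; q=((p-[220,90]+.5)*5).astype(int); cv2.circle(big,tuple(int(i) for i in q),3,(0,255,0),1)
cv2.imwrite('pics/s3.png',big)
E
```

```text
t 7.5833 pos [ 0.5587 -0.0038  0.496 ] rot [-180.    -0.   -86.2] q [ 25.3   7.4 -30.5  87.    3.8  86.6 -91.5] F [ 0.4 -1.1  0.4] w 0.0847
shift [0.2469 0.1277 0.176 ] /n [0.0247 0.0128 0.0176]
turn [-3.000e-02 -1.000e-02  2.225e+01]
side slot 0.77 260.5 154.6 [[0.619 0.152 0.113]]
top shutter_tab 0.73 142.1 171.3 [[0.612 0.196 0.248]]
-0.03 0.117 [267.3 167.4]
-0.03 0.163 [267.6 155.5]
0.03 0.117 [262.7 155.8]
0.03 0.163 [262.9 144. ]
```

View pics/s3.png

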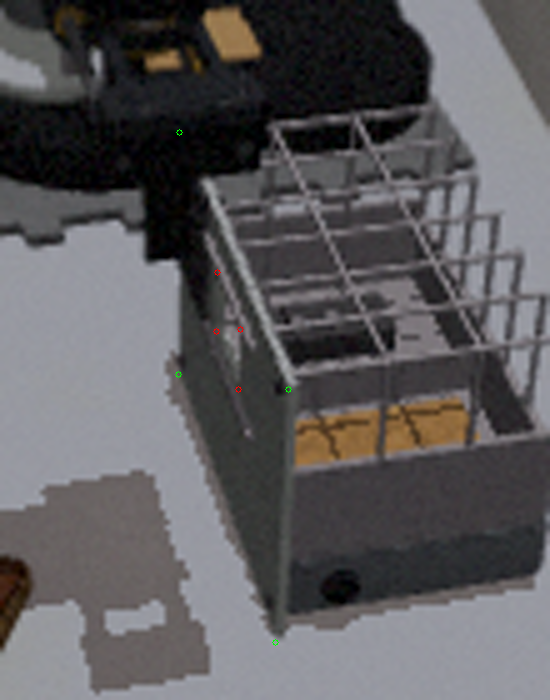

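```bash
python3 - <<'E'
from h import *
print(at_z('side',[275.1,216.5],0),at_z('side',[277.9,165.9],.2))
yaw=np.radians(3.8);ey=np.array([-np.sin(yaw),np.cos(yaw),0]);ex=np.array([np.cos(yaw),np.sin(yaw),0])
O=np.array([.6258,.1088,0])
out=[]
for n,(x0,y0,x1,y1),f in(('side',(250,105,284,223),5),('top',(125,155,240,185),6)):
    im=cv2.imread(f'pics/{n}1.png'); im=np.clip(im.astype(float)*(1.6 if n=='top' else 1.2),0,255).astype(np.uint8)
    big=cv2.resize(im[y0:y1,x0:x1],None,fx=f,fy=f,interpolation=cv2.INTER_NEAREST)
    P=[O+a*ey+b*ex+[0,0,z] for a in(-.135,.135) for b in(0,.006) for z in(0,.2)]+[O+(.0115+a)*ey-.003*ex+[0,0,.248] for a in(-.008,.008)]
    for p in proj(n,P):
        q=((p-[x0,y0]+.5)*f).round().astype(int); cv2.drawMarker(big,tuple(map(int,q)),(0,0,255),cv2.MARKER_CROSS,7,1)
    out.append(big)
h=max(o.shape[0] for o in out); W=sum(o.shape[1] for o in out)
print([o.shape for o in out])
c=np.zeros((590,800,3),np.uint8); s,t=out
c[:s.shape[0],:s.shape[1]]=s; w=min(t.shape[1],800-s.shape[1]-5); 
c[:t.shape[0],s.shape[1]+5:s.shape[1]+5+345]=t[:,:345]; c[200:200+t.shape[0],s.shape[1]+5:s.shape[1]+5+t.shape[1]-345]=t[:,345:]
cv2.imwrite('pics/c4.png',c)
E
```

```text
[[ 0.63721781 -0.02020587  0.        ]] [[ 0.63784644 -0.01959379  0.2       ]]
[(590, 170, 3), (180, 690, 3)]
```

View pics/c4.png

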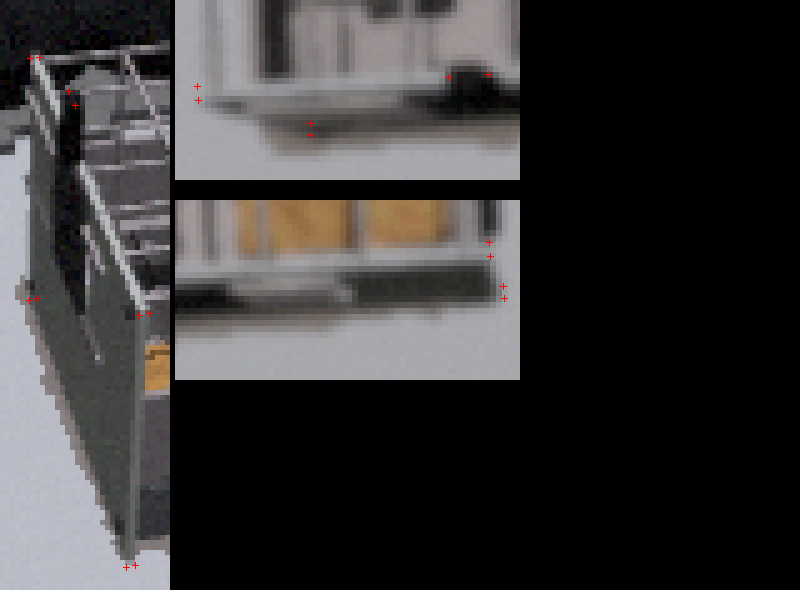

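```bash
python3 - <<'E'
from h import *
from scipy.optimize import minimize
yaw=3.8
def corners(O,yaw):
    c,s=np.cos(np.radians(yaw)),np.sin(np.radians(yaw))
    return np.array([[O[0]+c*a-s*b,O[1]+s*a+c*b,.071] for a,b in((38,-115),(138,-115),(138,-15),(38,-15)) for a,b in[(a/1000,b/1000)]])
# note pad 130 x 100 : check both orientations from the picture
for n in('top','side'):
    for k in('1',):
        im=cv2.imread(f'pics/{n}{k}.png'); hsv=cv2.cvtColor(im,cv2.COLOR_BGR2HSV)
        m=((hsv[...,0]>8)&(hsv[...,0]<28)&(hsv[...,1]>90)).astype(np.uint8)
        m[:, :180]=0; m[190 if n=='side' else 165:]=0; m[:100]=0
        if n=='top': m[:,240:]=0
        else: m[:,:270]=0;m[:,350:]=0;m[:150]=0
        m=cv2.morphologyEx(m,cv2.MORPH_CLOSE,np.ones((7,7)))
        v,u=np.nonzero(m); print(n,len(u),u.min(),u.max(),v.min(),v.max())
        P=at_z(n,np.c_[u,v],.071)[:,:2]
        r=cv2.minAreaRect(P.astype(np.float32)*1000); print(n,k,np.round(r[0],1),np.round(r[1],1),np.round(r[2],1),'mean',P.mean(0).round(4))
        print(np.round(cv2.boxPoints(r),1).tolist())
# tab in top: dark blob top face
im=cv2.imread('pics/top1.png'); g=im.max(2); print(g[160:178,160:184])
E
```

```text
top 1480 192 227 118 163
top 1 [716.1  50.5] [125.4  97.4] 3.5 mean [0.7157 0.0508]
[[650.5999755859375, 95.19999694824219], [656.5, -1.899999976158142], [781.5999755859375, 5.699999809265137], [775.7000122070312, 102.9000015258789]]
side 300 279 315 170 182
side 1 [720.1  80.1] [118.5  41. ] 4.0 mean [0.7214 0.0796]
[[659.5999755859375, 96.4000015258789], [662.4000244140625, 55.5], [780.7000122070312, 63.70000076293945], [777.7999877929688, 104.5999984741211]]
[[ 95  94  93  87  84  89  88  81  88  94  97  99  99  99 100 100  99 100
   96  90  84  69  67  84]
 [ 97  97  93  86  83  90  89  83  89  96  98 100  98  99  98  98  99 100
   95  91  84  67  62  78]
 [ 96  97  95  88  84  90  88  83  89  96  99  98  98 100 100  99  99  99
   95  93  84  68  61  74]
 [ 96  96  92  88  85  92  87  82  89  96  97  97  98  97  97  99  98  97
   98  94  87  70  65  78]
 [ 96  95  93  86  86  91  89  79  84  92  94  91  90  88  90  91  96  98
   98  97  89  76  73  87]
 [ 95  97  94  88  89  91  88  76  76  85  83  74  70  69  68  72  81  92
   97  97  92  83  84  96]
 [ 98  97  96  90  90  96  9
[... 484 characters left out ...]
74  62  46  34  29  28  23  24  21  13   7   6   4   0   6   0   4
    6   9   7  11  12  11]
 [ 70  65  56  47  38  32  28  17  15   8   9   7   6  10   7   3   9   4
    7  10   8   5   8  13]
 [ 56  53  50  49  45  41  35  28  22  17  14  12   8  15  15  13  10  16
   16  20  18  19  16  22]
 [ 48  45  46  45  44  43  39  38  30  26  21  22  22  28  27  28  30  30
   33  34  33  37  38  37]
 [ 41  40  41  40  40  43  41  42  40  41  42  44  43  46  47  48  48  50
   51  53  53  55  55  56]
 [ 49  49  51  53  52  53  55  55  57  60  62  62  61  64  63  65  66  66
   69  68  67  70  70  71]
 [ 67  68  68  68  69  71  71  69  73  71  72  75  74  73  75  73  73  73
   72  72  74  75  80  84]]
```

Request:
jog_arm(
  rows=[
    [0, 0.0247, 0.0128, 0.0176, 0, 0, 0],
    [0, 0.0247, 0.0128, 0.0176, 0, 0, 0],
    [0, 0.0247, 0.0128, 0.0176, 0, 0, 0],
    [0, 0.0247, 0.0128, 0.0176, 0, 0, 0],
    [0, 0.0247, 0.0128, 0.0176, 0, 0, 0],
    [0, 0.0247, 0.0128, 0.0176, 0, 0, 0],
    [0, 0.0247, 0.0128, 0.0176, 0, 0, 0],
    [0, 0.0247, 0.0128, 0.0176, 0, 0, 0],
    [0, 0.0247, 0.0128, 0.0176, 0, 0, 0],
    [0, 0.0247, 0.0128, 0.0176, 0, 0, 5.55],
    [0, 0, 0, 0, 0, 0, 5.55],
    [0, 0, 0, 0, 0, 0, 5.55],
  ],
)

```text
time_s: 8.88
tool_pos: [0.4478, -0.2572, 0.318]
tool_rot: [179.8, 0.1, -103.2]
force: [0.7, 0.8, 0.9]
grip_width: 0.087
```

```bash
python3 - <<'E'
from h import *
to([.4475,-.2585,.2245],[180,0,-108.5],4)
n='side'
im,d=cams.read_camera(n); cv2.imwrite(f'pics/{n}5.png',im[:,:,::-1])
O=np.array([.6252,.1102,0]);yaw=np.radians(3.7);ey=np.array([-np.sin(yaw),np.cos(yaw),0]);ex=np.array([np.cos(yaw),np.sin(yaw),0])
x0,y0,f=245,105,7; big=cv2.resize(cv2.imread('pics/side5.png')[y0:y0+80,x0:x0+45],None,fx=f,fy=f,interpolation=cv2.INTER_NEAREST)
for p in proj(n,[O+a*ey+[0,0,z] for a in(-.03,.03) for z in(.117,.163)]):
    cv2.drawMarker(big,tuple(int(i) for i in (p-[x0,y0]+.5)*f),(0,0,255),cv2.MARKER_CROSS,9,1)
bt=cv2.resize(im[255:310,190:310,::-1],None,fx=3.5,fy=3.5,interpolation=cv2.INTER_CUBIC)
c=np.zeros((565,745,3),np.uint8); c[:560,:315]=big; c[:bt.shape[0],320:320+bt.shape[1]]=bt
cv2.imwrite('pics/c5.png',c)
E
```

```text
t 8.8833 pos [ 0.4478 -0.2572  0.318 ] rot [ 1.798e+02  1.000e-01 -1.032e+02] q [ 42.3   6.6 -16.4 107.7   2.   66.1 -77.9] F [0.7 0.8 0.9] w 0.087
shift [ 0.0015 -0.0003  0.0935] /n [ 0.0004 -0.0001  0.0234]
turn [0.17 0.06 5.3 ]
```

View pics/c5.png

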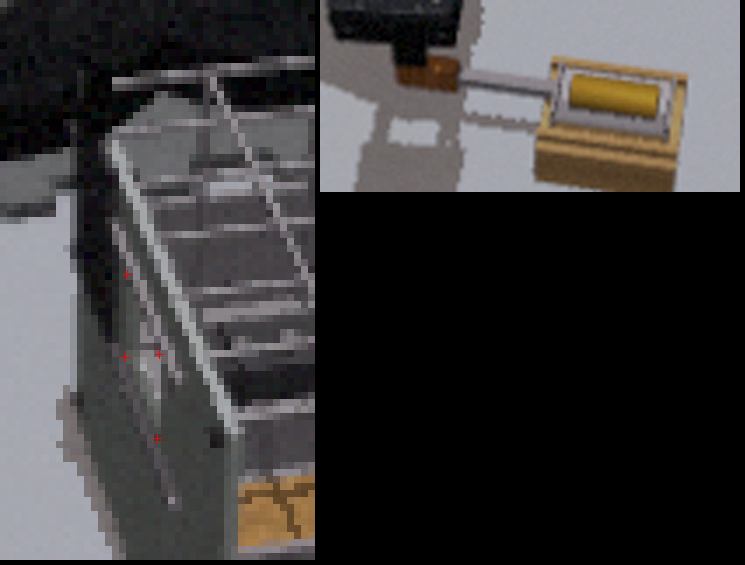

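Request:
jog_arm(
  rows=[
    [0, 0.0015, 0, 0, 0, 0, 5.3],
    [0, 0, 0, 0.023, 0, 0, 0],
    [0, 0, 0, 0.023, 0, 0, 0],
    [0, 0, 0, 0.023, 0, 0, 0],
    [0, 0, 0, 0.014, 0, 0, 0],
    [0, 0, 0, 0.01, 0, 0, 0],
    [1, 0, 0, 0, 0, 0, 0],
    [1, 0, 0, 0, 0, 0, 0],
    [1, 0, 0, 0, 0, 0, 0],
    [1, 0, 0, 0, 0, 0, 0],
    [1, 0, 0, 0, 0, 0, 0],
    [1, 0, 0, 0, 0, 0, 0],
  ],
  grip_force=10,
)

```text
time_s: 9.93
tool_pos: [0.4481, -0.2585, 0.2276]
tool_rot: [-179.9, -0.0, -108.2]
force: [-0.6, 0.1, 0.2]
grip_width: 0.0552
```

Request:
jog_arm(
  rows=[
    [1, 0, 0, 0, 0, 0, 0],
    [1, 0, 0, 0, 0, 0, 0],
    [1, 0, 0, 0, 0, 0, 0],
    [1, 0, 0, 0, 0, 0, 0],
    [1, 0, 0, 0, 0, 0, 0],
    [1, 0, 0, 0, 0, 0, 0],
    [1, 0, 0, 0, 0, 0, 0],
    [1, 0, 0, 0, 0, 0, 0],
    [1, 0, 0, 0, 0, 0, 0],
    [1, 0, 0, 0, 0, 0, 0],
  ],
)

```text
time_s: 10.77
tool_pos: [0.4478, -0.2585, 0.2267]
tool_rot: [-180.0, -0.0, -108.2]
force: [-0.8, -1.9, -0.6]
grip_width: 0.014
```

Request:
jog_arm(
  rows=[
    [1, 0, 0, 0, 0, 0, 0],
    [1, 0, 0, 0, 0, 0, 0],
    [1, 0, 0, 0, 0, 0, 0],
    [1, 0, 0, -0.001, 0, 0, 0],
    [1, 0, 0, -0.001, 0, 0, 0],
    [1, 0, 0, -0.002, 0, 0, 0],
    [1, 0, 0, -0.002, 0, 0, 0],
    [1, 0, 0, -0.002, 0, 0, 0],
    [1, 0, 0, -0.002, 0, 0, 0],
    [1, 0, 0, 0, 0, 0, 0],
  ],
  grip_force=60,
)

```text
time_s: 11.6
tool_pos: [0.4479, -0.2583, 0.2371]
tool_rot: [-180.0, -0.0, -108.2]
force: [0.4, 0.2, -4.1]
grip_width: 0.014
```

```bash
python3 - <<'E'
from h import *
to([.4475,-.2585,.36],[180,0,-108.5],10)
n='side'
im,d=cams.read_camera(n); P=cloud(n,d)
hs=cv2.cvtColor(im[:,:,::-1].copy(),cv2.COLOR_BGR2HSV)
m=(abs(P[...,0]-.575)<.06)&(abs(P[...,1]+.3)<.05)&(hs[...,1]>150)&(hs[...,0]>18)&(hs[...,0]<32)
q=P[m]; print(len(q),q[:,:3].mean(0),q[:,2].max())
bt=cv2.resize(im[245:310,190:310,::-1],None,fx=5,fy=5,interpolation=cv2.INTER_CUBIC); cv2.imwrite('pics/c6.png',bt)
E
```

```text
t 11.6 pos [ 0.4479 -0.2583  0.2371] rot [-180.    -0.  -108.2] q [ 41.6  11.8 -15.9 112.2   3.9  56.5 -84.3] F [ 0.4  0.2 -4.1] w 0.014
shift [ 0.0004  0.0003 -0.1229] /n [ 0.      0.     -0.0123]
turn [-0.01 -0.01  0.34]
212 [ 0.57570287 -0.30557439  0.08053691] 0.08686702280831538
```

View pics/c6.png

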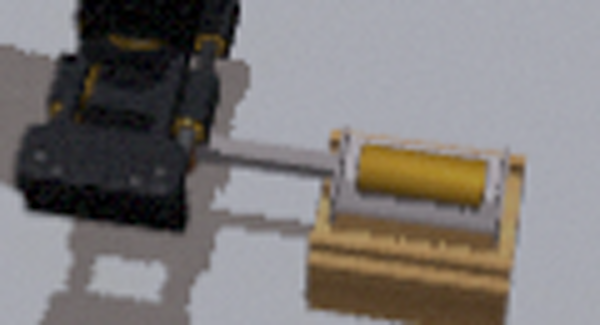

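Request:
jog_arm(
  rows=[
    [1, 0, 0, -0.003, 0, 0, 0],
    [1, 0, 0, -0.006, 0, 0, -0.5],
    [1, 0, 0, -0.009, 0, 0, -1.2],
    [1, 0, 0, -0.01, 0, 0, -2.2],
    [1, 0, 0, -0.01, 0, 0, -3],
    [1, 0, 0, -0.009, 0, 0, -3.2],
    [1, 0, 0, -0.008, 0, 0, -3.2],
    [1, 0, 0, -0.006, 0, 0, -3],
    [1, 0, 0, -0.004, 0, 0, -2.4],
    [1, 0, 0, -0.003, 0, 0, -1.7],
    [1, 0, 0, -0.002, 0, 0, -1],
    [1, 0, 0, 0, 0, 0, -0.5],
  ],
)

```text
time_s: 12.65
tool_pos: [0.4481, -0.2584, 0.308]
tool_rot: [-179.9, -0.1, -86.2]
force: [-0.1, 0.6, -5.3]
grip_width: 0.0138
```

```bash
python3 - <<'E'
from h import *
to([.425,.098,.307],[180,0,-86.3],20)
n='side'
im,d=cams.read_camera(n); P=cloud(n,d)
hs=cv2.cvtColor(im[:,:,::-1].copy(),cv2.COLOR_BGR2HSV)
m=(abs(P[...,0]-.58)<.07)&(abs(P[...,1]+.26)<.08)&(P[...,2]>.11)&(hs[...,1]>150)&(hs[...,0]>18)&(hs[...,0]<32)
q=P[m]; print(len(q),q.mean(0),q[:,2].max())
A=np.c_[q[:,0],q[:,1],np.ones(len(q))]
# top line of slide: highest points vs x
for a,b in((.54,.56),(.56,.58),(.58,.6),(.6,.62)):
    s=q[(q[:,0]>a)&(q[:,0]<b)]; 
    if len(s)>5: print(a,len(s),np.percentile(s[:,2],[20,50,90]).round(4))
m=(abs(P[...,0]-.58)<.09)&(abs(P[...,1]+.26)<.08)&(P[...,2]>.1); v,u=np.nonzero(m); print(u.min(),u.max(),v.min(),v.max())
E
```

```text
t 12.65 pos [ 0.4481 -0.2584  0.308 ] rot [-1.799e+02 -1.000e-01 -8.620e+01] q [ 43.8   7.3 -17.9 108.3   2.5  64.7 -61.2] F [-0.1  0.6 -5.3] w 0.0138
shift [-0.3572 -0.0006  0.0005] /n [-0.0179 -0.      0.    ]
turn [-0.08 -0.08  0.1 ]
214 [ 0.58384409 -0.25570466  0.1511895 ] 0.15743639891804917
0.54 19 [0.1496 0.1531 0.1545]
0.56 75 [0.1472 0.1522 0.1559]
0.58 69 [0.1473 0.1521 0.1557]
0.6 51 [0.1468 0.1522 0.1552]
228 292 104 259
```

Request:
jog_arm(
  rows=[
    [1, -0.003, 0, 0, 0, 0, 0],
    [1, -0.007, 0, 0, 0, 0, 0],
    [1, -0.011, 0, 0, 0, 0, 0],
    [1, -0.015, 0, 0, 0, 0, 0],
    [1, -0.018, 0, 0, 0, 0, 0],
    [1, -0.02, 0, 0, 0, 0, 0],
    [1, -0.02, 0, 0, 0, 0, 0],
    [1, -0.02, 0, 0, 0, 0, 0],
    [1, -0.02, 0, 0, 0, 0, 0],
    [1, -0.02, 0, 0, 0, 0, 0],
    [1, -0.02, 0, 0, 0, 0, 0],
    [1, -0.02, 0, 0, 0, 0, 0],
  ],
)

```text
time_s: 13.7
tool_pos: [0.4344, -0.062, 0.3066]
tool_rot: [180.0, -0.0, -86.2]
force: [-0.2, 0.1, -4.2]
grip_width: 0.0133
```

Request:
jog_arm(
  rows=[
    [1, -0.02, 0, 0, 0, 0, 0],
    [1, -0.02, 0, 0, 0, 0, 0],
    [1, -0.02, 0, 0, 0, 0, 0],
    [1, -0.02, 0, 0, 0, 0, 0],
    [1, -0.018, 0, 0, 0, 0, 0],
    [1, -0.016, 0, 0, 0, 0, 0],
    [1, -0.014, 0, 0, 0, 0, 0],
    [1, -0.012, 0, 0, 0, 0, 0],
    [1, -0.009, 0, 0, 0, 0, 0],
    [1, -0.007, 0, 0, 0, 0, 0],
    [1, -0.005, 0, 0, 0, 0, 0],
    [1, -0.002, 0, 0, 0, 0, 0],
  ],
)

```text
time_s: 14.7
tool_pos: [0.4243, 0.0988, 0.3067]
tool_rot: [180.0, -0.0, -86.2]
force: [0.4, -0.3, -4.3]
grip_width: 0.0136
```

```bash
cat >> h.py <<'E'
MY=3.7; MO=np.array([.6252,.111,0]); MR=R.from_euler('z',MY,degrees=True)
def mach(p): return MR.inv().apply(np.asarray(p)-MO)
E
python3 - <<'E'
from h import *
p=MO+MR.apply([-.2,0,.307]); to(p,[180,0,-86.3],1)
c,_,_=pose(); print('mach TCP',mach(c).round(4))
x0,y0,f=200,110,4.5
for n,(x0,x1,y0,y1) in(('side',(195,300,100,220)),('top',(150,230,140,250))):
    im,d=cams.read_camera(n); P=cloud(n,d); np.save(f'{n}_d7.npy',d); cv2.imwrite(f'pics/{n}7.png',im[:,:,::-1])
    hs=cv2.cvtColor(im[:,:,::-1].copy(),cv2.COLOR_BGR2HSV)
    m=(abs(P[...,0]-.56)<.05)&(abs(P[...,1]-.105)<.04)&(P[...,2]>.11)&(hs[...,1]>130)&(hs[...,0]>18)&(hs[...,0]<32)
    q=P[m]
    if len(q)>5:
        r=cv2.minAreaRect(q[:,:2].astype(np.float32)*1000); print(n,len(q),np.round(r[0],1),np.round(r[1],1),round(r[2],1),q[:,2].max().round(4),'mach',mach([r[0][0]/1000,r[0][1]/1000,0])[:2].round(4))
a=cv2.resize(cv2.imread('pics/side7.png')[100:215,195:300],None,fx=4.5,fy=4.5,interpolation=cv2.INTER_CUBIC)
b=np.clip(cv2.resize(cv2.imread('pics/top7.png')[130:250,150:230],None,fx=4,fy=4,interpolation=cv2.INTER_CUBIC)*1.7,0,255).astype(np.uint8)
c=np.zeros((530,800,3),np.uint8); c[:a.shape[0],:a.shape[1]]=a; c[:b.shape[0],475:475+b.shape[1]]=b; cv2.imwrite('pics/c7.png',c)
E
```

```text
t 14.7 pos [0.4243 0.0988 0.3067] rot [180.   -0.  -86.2] q [  24.1   -2.6  -39.3  117.9   -1.8   64.1 -100.6] F [ 0.4 -0.3 -4.3] w 0.0136
shift [ 0.0008 -0.0013 -0.0003] /n [ 0.0008 -0.0013 -0.0003]
turn [ 0.01 -0.    0.09]
mach TCP [-0.2013  0.0008  0.3067]
side 133 [559.7 103.3] [60.3 23.6] 8.2 0.1555 mach [-0.0659 -0.0035]
top 87 [557.7 104.6] [52.5 13.7] 0.5 0.1582 mach [-0.0678 -0.002 ]
```

View pics/c7.png

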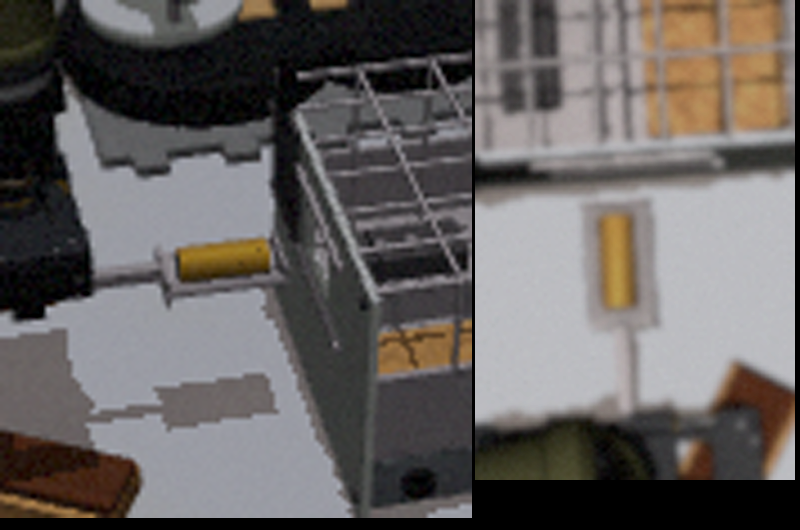

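Request:
jog_arm(
  rows=[
    [1, -0.001, -0.002, 0, 0, 0, 0],
    [1, 0, -0.004, 0, 0, 0, 0],
    [1, 0, -0.006, 0, 0, 0, 0],
    [1, 0, -0.008, 0, 0, 0, 0],
    [1, 0, -0.008, 0, 0, 0, 0],
    [1, 0, -0.008, 0, 0, 0, 0],
    [1, 0, -0.008, 0, 0, 0, 0],
    [1, 0, -0.008, 0, 0, 0, 0],
    [1, 0, -0.008, 0, 0, 0, 0],
    [1, 0, -0.008, 0, 0, 0, 0],
    [1, 0, -0.008, 0, 0, 0, 0],
    [1, 0, -0.008, 0, 0, 0, 0],
  ],
)

```text
time_s: 15.8
tool_pos: [0.5092, 0.1044, 0.3066]
tool_rot: [180.0, -0.0, -86.3]
force: [0.4, 0.8, -3.8]
grip_width: 0.0135
```

Request:
jog_arm(
  rows=[
    [1, 0, -0.008, 0, 0, 0, 0],
    [1, 0, -0.008, 0, 0, 0, 0],
    [1, 0, -0.008, 0, 0, 0, 0],
    [1, 0, -0.008, 0, 0, 0, 0],
    [1, 0, -0.007, 0, 0, 0, 0],
    [1, 0, -0.005, 0, 0, 0, 0],
    [1, 0, -0.003, 0, 0, 0, 0],
    [1, 0, -0.002, 0, 0, 0, 0],
    [1, 0, -0.001, 0, 0, 0, 0],
    [1, 0, 0, 0, 0, 0, 0],
    [1, 0, 0, 0, 0, 0, 0],
  ],
)

```text
time_s: 16.72
tool_pos: [0.558, 0.1077, 0.3067]
tool_rot: [180.0, -0.0, -86.3]
force: [0.8, -0.1, -4.4]
grip_width: 0.0134
```

```bash
python3 - <<'E'
from h import *
c,r,_=pose(); to(c); print('mach TCP',mach(c).round(4))
g=c+r.apply([0,0,.164]); print('grasp',g)
for n in('side','top'):
    im,d=cams.read_camera(n); P=cloud(n,d); cv2.imwrite(f'pics/{n}8.png',im[:,:,::-1])
    hs=cv2.cvtColor(im[:,:,::-1].copy(),cv2.COLOR_BGR2HSV)
    o=landmark_of(n,'slide')[:2]; print(n,[(round(a['conf'],2),a['position'],mach(at_z(n,a['position'][::-1],.145)[0]).round(3)) for a in o])
a=cv2.resize(cv2.imread('pics/side8.png')[100:215,195:320],None,fx=4,fy=4,interpolation=cv2.INTER_CUBIC)
b=np.clip(cv2.resize(cv2.imread('pics/top8.png')[110:210,145:225],None,fx=3.5,fy=3.5,interpolation=cv2.INTER_CUBIC)*1.7,0,255).astype(np.uint8)
c=np.zeros((470,800,3),np.uint8); c[:a.shape[0],:a.shape[1]]=a; c[:b.shape[0],505:505+b.shape[1]]=b; cv2.imwrite('pics/c8.png',c)
E
```

```text
t 16.7167 pos [0.558  0.1077 0.3067] rot [180.   -0.  -86.3] q [  19.5   16.2  -38.2  100.9   10.9   66.6 -108.3] F [ 0.8 -0.1 -4.4] w 0.0134
shift [0. 0. 0.] /n [0. 0. 0.]
mach TCP [-0.0672  0.001   0.3067]
grasp [0.55797593 0.10761894 0.14270164]
side [(0.58, [153.1, 286.6], array([ 0.067, -0.01 ,  0.145]))]
top [(0.47, [166.1, 140.5], array([0.017, 0.115, 0.145])), (0.45, [145.0, 183.1], array([ 0.066, -0.002,  0.145]))]
```

View pics/c8.png

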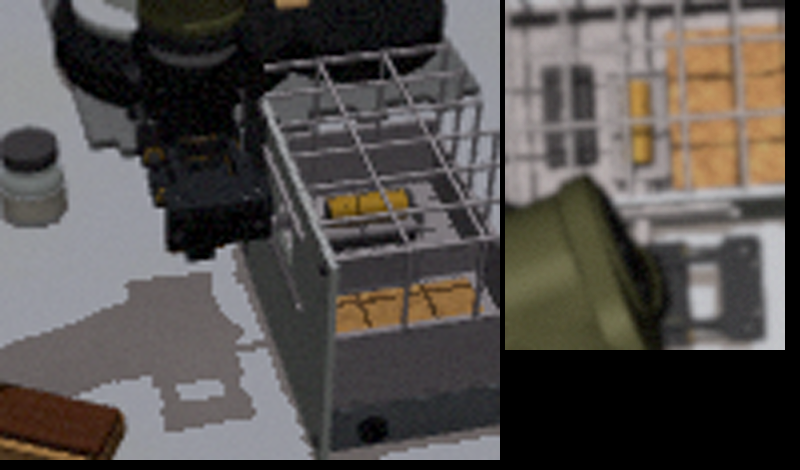

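Request:
jog_arm(
  rows=[
    [1, 0.0057, 0, 0.0001, 0, -2, 0],
    [1, 0.0143, 0, 0.0006, 0, -5, 0],
    [1, 0.0143, 0, 0.0006, 0, -5, 0],
    [1, 0.0143, 0, 0.0006, 0, -5, 0],
    [1, 0, 0, 0, 0, 0, 0],
  ],
)

```text
time_s: 17.33
tool_pos: [0.5618, 0.0541, 0.2984]
tool_rot: [179.9, 17.0, -86.8]
force: [0.6, -2.7, -5.9]
grip_width: 0.0134
```

```bash
python3 - <<'E'
from h import *
c,r,_=pose(); to(c); g=c+r.apply([0,0,.164]); print('grasp',g,mach(g),'tool y in mach',MR.inv().apply(r.apply([0,1,0])))
E
```

```text
t 17.3333 pos [0.5618 0.0541 0.2984] rot [179.9  17.  -86.8] q [ 31.8  17.2 -39.9 102.2  -6.7  63.6 -90.5] F [ 0.6 -2.7 -5.9] w 0.0134
shift [0. 0. 0.] /n [0. 0. 0.]
grasp [0.55889111 0.10183692 0.14149271] [-0.06676199 -0.00486492  0.14149271] tool y in mach [-0.9999679   0.00786757  0.0015159 ]
```

Request:
jog_arm(
  rows=[
    [1, 0.0135, 0, 0.0006, 0, -5, 0],
    [1, 0.0135, 0, 0.0006, 0, -5, 0],
    [1, 0.0135, 0, 0.0006, 0, -5, 0],
    [1, 0.0135, 0, 0.0006, 0, -5, 0],
    [1, 0.0135, 0, 0.0006, 0, -5, 0],
    [1, 0, 0, 0, 0, 0, 0],
    [1, 0, 0, 0, 0, 0, 0],
    [1, 0, 0, 0, 0, 0, 0],
    [1, 0, 0, 0, 0, 0, 0],
  ],
)

```text
time_s: 18.08
tool_pos: [0.5653, 0.0037, 0.2679]
tool_rot: [-179.9, 41.8, -86.0]
force: [-0.3, -0.2, -2.4]
grip_width: 0.0136
```

```bash
python3 - <<'E'
from h import *
c,r,_=pose(); to(c); g=c+r.apply([0,0,.164]); print('grasp',g,mach(g),'tool y in mach',MR.inv().apply(r.apply([0,1,0])))
for n in('side','top'):
    im,d=cams.read_camera(n); cv2.imwrite(f'pics/{n}9.png',im[:,:,::-1])
    o=landmark_of(n,'slide')[:2]; print(n,[(round(a['conf'],2),a['position'],mach(at_z(n,a['position'][::-1],.083)[0]).round(3)) for a in o])
a=cv2.resize(cv2.imread('pics/side9.png')[100:215,195:320],None,fx=4,fy=4,interpolation=cv2.INTER_CUBIC)
b=np.clip(cv2.resize(cv2.imread('pics/top9.png')[110:210,155:235],None,fx=3.5,fy=3.5,interpolation=cv2.INTER_CUBIC)*1.7,0,255).astype(np.uint8)
c=np.zeros((470,800,3),np.uint8); c[:a.shape[0],:a.shape[1]]=a; c[:b.shape[0],505:505+b.shape[1]]=b; cv2.imwrite('pics/c9.png',c)
E
```

```text
t 18.0833 pos [0.5653 0.0037 0.2679] rot [-179.9   41.8  -86. ] q [ 45.   26.  -43.3 102.5 -26.2  66.5 -69.9] F [-0.3 -0.2 -2.4] w 0.0136
shift [0. 0. 0.] /n [0. 0. 0.]
grasp [0.55807714 0.11287089 0.14570944] [-0.06686221  0.00619858  0.14570944] tool y in mach [-0.99999133 -0.00377992 -0.00174845]
side []
top [(0.44, [147.2, 217.8], array([ 0.063, -0.09 ,  0.083]))]
```

View pics/c9.png

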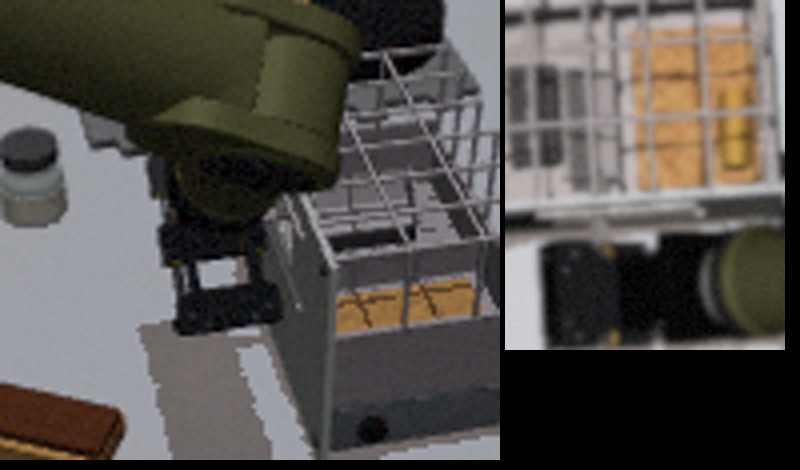

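Request:
jog_arm(
  rows=[
    [1, -0.0143, 0, 0.0006, 0, 5, 0],
    [1, -0.0143, 0, 0.0006, 0, 5, 0],
    [1, -0.0143, 0, 0.0006, 0, 5, 0],
    [1, -0.0143, 0, 0.0006, 0, 5, 0],
    [1, -0.0143, 0, 0.0006, 0, 5, 0],
    [1, -0.0143, 0, 0.0006, 0, 5, 0],
    [1, -0.0143, 0, 0.0006, 0, 5, 0],
    [1, -0.0143, 0, 0.0006, 0, 5, 0],
    [1, -0.0051, 0, 0.0001, 0, 1.8, 0],
    [1, 0, 0, 0, 0, 0, 0],
    [1, 0, 0, 0, 0, 0, 0],
  ],
)

```text
time_s: 19.2
tool_pos: [0.5576, 0.1116, 0.309]
tool_rot: [180.0, 0.3, -86.1]
force: [-0.7, -0.1, -3.8]
grip_width: 0.0138
```

```bash
python3 - <<'E'
from h import *
to(MO+MR.apply([-.0672,.001,.3067]),[180,0,-86.3]); c,r,_=pose(); g=c+r.apply([0,0,.164]); print('grasp',g,mach(g),'tool y in mach',MR.inv().apply(r.apply([0,1,0])))
E
```

```text
t 19.2 pos [0.5576 0.1116 0.309 ] rot [180.    0.3 -86.1] q [  18.9   16.1  -37.9  100.7   10.4   66.8 -108.2] F [-0.7 -0.1 -3.8] w 0.0138
shift [ 0.004  -0.0002  0.0023] /n [ 0.004  -0.0002  0.0023]
turn [0.02 0.26 0.16]
grasp [0.55750026 0.11235511 0.14498643] [-0.06747118  0.00572111  0.14498643] tool y in mach [-9.99996077e-01 -2.76982761e-03  4.16877847e-04]
```

Request:
jog_arm(
  rows=[
    [1, 0.002, 0, 0.001, 0, 0.3, 0.2],
    [1, 0.002, 0, 0.001, 0, 0, 0],
    [1, 0, 0, 0, 0, 0, 0],
    [1, 0, 0.004, 0, 0, 0, 0],
    [1, 0, 0.008, 0, 0, 0, 0],
    [1, 0, 0.01, 0, 0, 0, 0],
    [1, 0, 0.01, 0, 0, 0, 0],
    [1, 0, 0.01, 0, 0, 0, 0],
    [1, 0, 0.01, 0, 0, 0, 0],
    [1, 0, 0.01, 0, 0, 0, 0],
    [1, 0, 0.01, 0, 0, 0, 0],
    [1, 0, 0.01, 0, 0, 0, 0],
  ],
)

```text
time_s: 20.2
tool_pos: [0.4754, 0.1014, 0.3069]
tool_rot: [-180.0, -0.1, -86.5]
force: [0.1, 0.3, -2.6]
grip_width: 0.0134
```

Request:
jog_arm(
  rows=[
    [1, 0, 0.01, 0, 0, 0, 0],
    [1, 0, 0.01, 0, 0, 0, 0],
    [1, 0, 0.01, 0, 0, 0, 0],
    [1, 0, 0.008, 0, 0, 0, 0],
    [1, 0, 0.004, 0, 0, 0, 0],
    [1, 0, 0, 0, 0, 0, 0],
    [1, 0, 0, 0, 0, 0, 0],
  ],
)

```text
time_s: 20.78
tool_pos: [0.4347, 0.0987, 0.3071]
tool_rot: [-179.9, -0.1, -86.5]
force: [-0.1, -0.2, -3.3]
grip_width: 0.0138
```

```bash
python3 - <<'E'
from h import *
c,r,_=pose(); to([.4481,-.2584,.3067],[180,0,-108.2],20); print(mach(c))
E
```

```text
t 20.7833 pos [0.4347 0.0987 0.3071] rot [-1.799e+02 -1.000e-01 -8.650e+01] q [  23.8   -1.1  -39.3  116.7   -0.6   64.1 -101.7] F [-0.1 -0.2 -3.3] w 0.0138
shift [0.3573 0.0085 0.0012] /n [0.0179 0.0004 0.0001]
turn [-0.08 -0.11 21.72]
[-1.90939092e-01  6.79465110e-05  3.07097189e-01]
```

Request:
jog_arm(
  rows=[
    [1, 0, 0.005, 0, 0, 0, 0],
    [1, 0, 0.005, 0, 0, 0, 0],
    [1, 0.006, 0, 0, 0, 0, 0],
    [1, 0.012, 0, 0, 0, 0, 0],
    [1, 0.018, 0, 0, 0, 0, 0],
    [1, 0.022, 0, 0, 0, 0, 0],
    [1, 0.022, 0, 0, 0, 0, 0],
    [1, 0.022, 0, 0, 0, 0, 0],
    [1, 0.022, 0, 0, 0, 0, 0],
    [1, 0.022, 0, 0, 0, 0, 0],
    [1, 0.022, 0, 0, 0, 0, 0],
    [1, 0.022, 0, 0, 0, 0, 0],
  ],
)

```text
time_s: 21.78
tool_pos: [0.4361, -0.0931, 0.3072]
tool_rot: [180.0, -0.1, -86.5]
force: [0.8, -0.3, -2.4]
grip_width: 0.0134
```

Request:
jog_arm(
  rows=[
    [1, 0.022, 0, 0, 0, 0, 0],
    [1, 0.022, 0, 0, 0, 0, 0],
    [1, 0.022, 0, 0, 0, 0, 2],
    [1, 0.022, 0, 0, 0, 0, 4],
    [1, 0.022, 0, 0, 0, 0, 4],
    [1, 0.02, 0, 0, 0, 0, 4],
    [1, 0.015, 0, 0, 0, 0, 4],
    [1, 0.01, 0, 0, 0, 0, 2.5],
    [1, 0.005, 0, 0, 0, 0, 1.2],
    [1, 0, 0, 0, 0, 0, 0],
  ],
)

```text
time_s: 22.62
tool_pos: [0.4305, -0.2515, 0.3073]
tool_rot: [-180.0, -0.1, -108.3]
force: [0.2, 0.3, -2.9]
grip_width: 0.0135
```

```bash
python3 - <<'E'
from h import *
to([.4481,-.2584,.24],[180,0,-108.2],1)
for n in('side',):
    im,d=cams.read_camera(n); P=cloud(n,d); cv2.imwrite(f'pics/{n}10.png',im[:,:,::-1])
cv2.imwrite('pics/c10.png',cv2.resize(im[200:320,180:320,::-1],None,fx=4.5,fy=4.5,interpolation=cv2.INTER_CUBIC))
E
```

```text
t 22.6167 pos [ 0.4305 -0.2515  0.3073] rot [-1.800e+02 -1.000e-01 -1.083e+02] q [ 43.2   5.  -16.7 110.8   1.7  64.4 -82.5] F [ 0.2  0.3 -2.9] w 0.0135
shift [ 0.0009 -0.0189  0.0673] /n [ 0.0009 -0.0189  0.0673]
turn [-0.01 -0.1  -0.11]
```

View pics/c10.png

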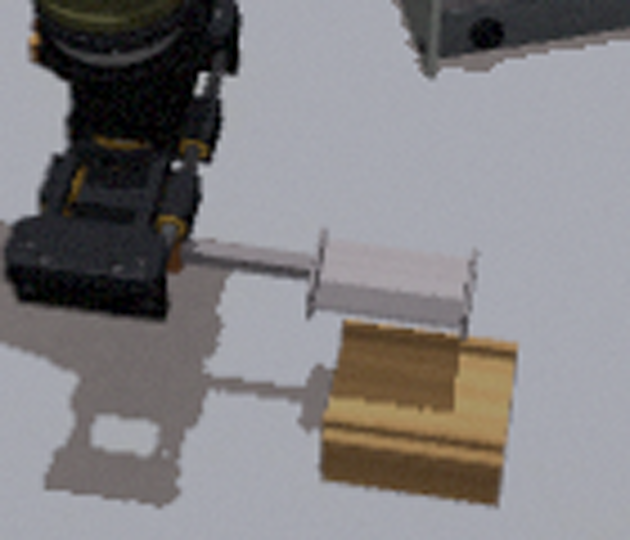

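Request:
jog_arm(
  rows=[
    [1, 0.001, -0.009, 0.003, 0, 0, 0],
    [1, 0, -0.01, 0.006, 0, 0, 0],
    [1, 0, 0, 0.01, 0, 0, 0],
    [1, 0, 0, 0.01, 0, 0, 0],
    [1, 0, 0, 0.01, 0, 0, 0],
    [1, 0, 0, 0.01, 0, 0, 0],
    [1, 0, 0, 0.008, 0, 0, 0],
    [1, 0, 0, 0.006, 0, 0, 0],
    [1, 0, 0, 0.004, 0, 0, 0],
    [1, 0, 0, 0, 0, 0, 0],
  ],
)

```text
time_s: 23.5
tool_pos: [0.4484, -0.2573, 0.2395]
tool_rot: [179.9, -0.1, -108.2]
force: [-0.6, 0.1, -2.9]
grip_width: 0.0139
```

```bash
python3 -c "
from h import *
to([.4481,-.2584,.227],[180,0,-108.2],1)"
```

```text
t 23.5 pos [ 0.4484 -0.2573  0.2395] rot [ 1.799e+02 -1.000e-01 -1.082e+02] q [ 42.2  11.7 -16.7 112.    4.1  56.8 -84.6] F [-0.6  0.1 -2.9] w 0.0139
shift [ 0.0011 -0.0001  0.0125] /n [ 0.0011 -0.0001  0.0125]
turn [ 0.05 -0.08  0.02]
```

Request:
jog_arm(
  rows=[
    [1, 0.001, 0, 0.003, 0, 0, 0],
    [1, 0, 0, 0.003, 0, 0, 0],
    [1, 0, 0, 0.003, 0, 0, 0],
    [1, 0, 0, 0.002, 0, 0, 0],
    [1, 0, 0, 0.0015, 0, 0, 0],
    [1, 0, 0, 0, 0, 0, 0],
    [1, 0, 0, 0, 0, 0, 0],
  ],
)

```text
time_s: 24.08
tool_pos: [0.4485, -0.2584, 0.228]
tool_rot: [-180.0, -0.1, -108.2]
force: [0.3, 0.1, -3.2]
grip_width: 0.0137
```

Request:
jog_arm(
  rows=[
    [1, 0, 0, 0.001, 0, 0, 0],
    [1, 0, 0, 0.0005, 0, 0, 0],
    [1, 0, 0, 0, 0, 0, 0],
    [1, 0, 0, 0, 0, 0, 0],
  ],
)

```text
time_s: 24.42
tool_pos: [0.4486, -0.2585, 0.2268]
tool_rot: [-179.9, -0.1, -108.2]
force: [-0.2, 0.4, -0.5]
grip_width: 0.0138
```

Request:
jog_arm(
  rows=[
    [0.8, 0, 0, 0, 0, 0, 0],
    [0.6, 0, 0, 0, 0, 0, 0],
    [0.3, 0, 0, 0, 0, 0, 0],
    [0, 0, 0, 0, 0, 0, 0],
    [0, 0, 0, 0, 0, 0, 0],
    [0, 0, 0, 0, 0, 0, 0],
    [0, 0, 0, -0.01, 0, 0, 0],
    [0, 0, 0, -0.02, 0, 0, 0],
    [0, 0, 0, -0.03, 0, 0, 0],
    [0, 0, 0, -0.035, 0, 0, 0],
    [0, 0, 0, -0.035, 0, 0, 0],
    [0, 0, 0, -0.035, 0, 0, 0],
  ],
)

```text
time_s: 25.42
tool_pos: [0.4481, -0.2577, 0.394]
tool_rot: [-179.9, -0.1, -108.2]
force: [0.2, 0.0, 1.7]
grip_width: 0.0819
```

Request:
jog_arm(
  rows=[
    [0, 0.035, 0, 0, 0, 0, 0],
    [0, 0.035, 0, 0, 0, 0, 0],
    [0, 0.035, 0, 0, 0, 0, 0],
    [0, 0.035, 0, 0, 0, 0, 0],
    [0, 0.02, 0, 0, 0, 0, 0],
    [0, 0, 0, 0, 0, 0, 0],
    [0, 0, 0, 0, 0, 0, 0],
  ],
)

```text
time_s: 26.0
tool_pos: [0.3977, -0.4112, 0.3922]
tool_rot: [-180.0, -0.1, -108.3]
force: [0.3, 0.5, -0.1]
grip_width: 0.0868
```

```bash
python3 - <<'E'
from h import *
c,r,_=pose(); to(c)
for n in('side','top'):
    im,d=cams.read_camera(n); cv2.imwrite(f'pics/{n}11.png',im[:,:,::-1])
    for t in('slide','boat','boat_handle','stand','shutter_tab','jar','sander','driver','block'):
        for a in landmark_of(n,t)[:1]: v,u=a['position']; z={'slide':.083,'boat':.045,'boat_handle':.0605,'stand':0,'shutter_tab':.248,'block':.065}.get(t,0); p=at_z(n,[u,v],z)[0]; print(n,t,round(a['conf'],2),p.round(3),mach(p).round(3) if t in('slide','shutter_tab') else '')
a=cv2.resize(cv2.imread('pics/side11.png')[100:320,180:330],None,fx=2.7,fy=2.7,interpolation=cv2.INTER_CUBIC)
b=np.clip(cv2.resize(cv2.imread('pics/top11.png')[110:260,130:350],None,fx=1.75,fy=1.75,interpolation=cv2.INTER_CUBIC)*1.7,0,255).astype(np.uint8)
c=np.zeros((596,800,3),np.uint8); c[:a.shape[0],:a.shape[1]]=a; c[:b.shape[0],410:410+b.shape[1]]=b; cv2.imwrite('pics/c11.png',c)
E
```

```text
t 26.0 pos [ 0.3977 -0.4112  0.3922] rot [-1.800e+02 -1.000e-01 -1.083e+02] q [ 51.7   9.6  -9.5  95.4   1.7  75.  -66.4] F [ 0.3  0.5 -0.1] w 0.0868
shift [0. 0. 0.] /n [0. 0. 0.]
side boat 0.75 [ 0.578 -0.302  0.045] 
side boat_handle 0.84 [ 0.458 -0.266  0.06 ] 
side stand 0.77 [ 0.578 -0.294  0.   ] 
side shutter_tab 0.75 [0.623 0.209 0.248] [0.004 0.098 0.248]
side sander 0.89 [ 0.426  0.039 -0.   ] 
side driver 0.64 [ 0.532 -0.462  0.   ] 
top slide 0.49 [0.694 0.021 0.083] [ 0.063 -0.094  0.083]
top boat 0.64 [ 0.578 -0.295  0.045] 
top boat_handle 0.73 [0.445 0.328 0.06 ] 
top stand 0.72 [ 0.583 -0.294  0.   ] 
top shutter_tab 0.49 [0.616 0.198 0.248] [-0.004  0.088  0.248]
top jar 0.81 [0.44  0.348 0.   ] 
top sander 0.6 [0.434 0.048 0.   ] 
top driver 0.68 [ 0.528 -0.461  0.   ] 
top block 0.86 [0.706 0.184 0.065]
```

View pics/c11.png

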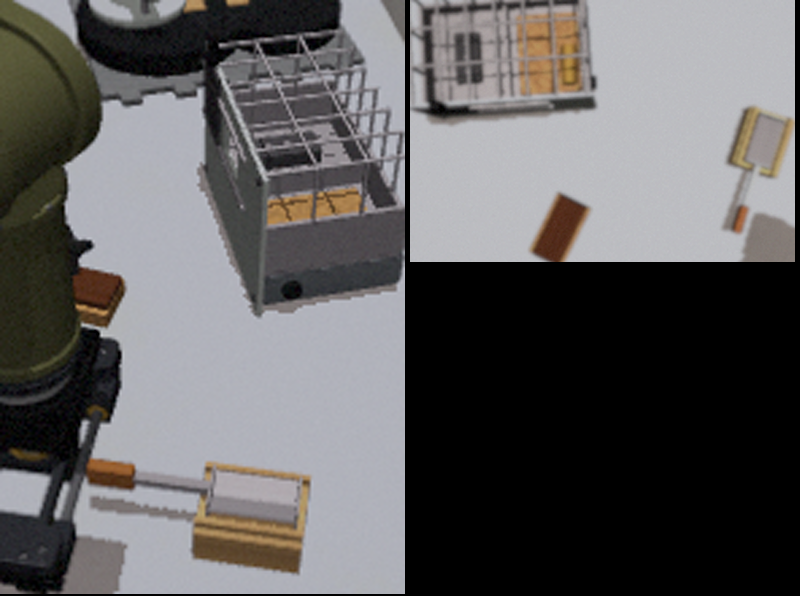

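The boat sits level between the stand's rails. The slide lies on the pad (machine x 63, y about -92 mm), and the shutter is at about 0.085 m. The gripper is clear of everything, so I'm handing in.

```bash
python3 -c "
from h import *
print(env.sign_off())"
```

```text
the job is handed in; nothing more can be done
None
```

The job is done and handed in at about 26 s of the 72 s allowed. The sign-off gave no verdict.

**What I did:** I slid the shutter open to about 0.085 m and picked up the boat by its handle. I passed it level through the slot with the slide in it and tipped it about 42° toward the pad. The slide dropped out, and I levelled the boat, drew it out, set it back on its stand and released it.

**Last checks:**
- **Slide:** the top camera shows it on the cork pad, about 25 mm off centre lengthwise and 27 to 29 mm across. The slide detector missed it from the side camera.
- **Boat:** it looks level between the rails. The arm's placing pose was within 1 mm of the pick pose, and the weight came off the gripper before I released it.
- **Shutter:** the cameras put it at 0.088 m (top) and 0.098 m (side). The side value is past the end stop, so it is only a rough confirmation; the arm's own position gives about 0.085 m.
- **Contact with the cover:** the wrist forces I read around the slot showed no sign of one, but I had no direct contact reading.
- **Bystanders:** the jar, sander, driver and block look unmoved. In the last top picture the handle detector reported the jar instead, so I ignored that result.

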